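Shut and hasp the long tool case on the clockmaker's bench

ROBOT

A 6-joint arm with a two-finger parallel gripper is mounted at the origin on the work surface. World frame = base frame: x ahead of the robot, y to its left, z up, the work surface at z = 0. Lengths are in m, angles in rad, forces in N, time in s.
With the tool pointing down it reaches from about 0.35 to 0.775 m from the base axis. Payload 5.5 kg.
Tool frame: the origin (TCP) lies midway between the tips of the shut fingers; the grasp point (between the pads) lies behind it (env.grip_point_offset is the z of the grasp point in the tool frame, in m); z points along the fingers, y is the direction in which the jaws open and shut (so a half turn about z gives the same grasp; the last joint's range is limited). The gripper opens to 85 mm and grips with 20 to 120 N. Pads are 22 mm wide; open, the fingers measure 114 mm over their backs; the gripper's body (76 mm by 85 mm) begins 54 mm behind the grasp point. The pads swing forward as they close: fully open they stand 13 mm farther back than shut.
Start: joints at [1.173, 0.313, 0.046, 1.304, 0, 1.431], TCP at [0.147, 0.556, 0.231] pointing down, gripper open.
Joint ranges: [-2.76, 2.76], [-0.86, 1.69], [-1.03, 1.26], [-2.2, 2.34], [-1.47, 1.5], [-3.14, 3.14]. Speed limits (rad/s): [2.57, 2.57, 3.14, 3.14, 3.14, 3.14].

INTERFACE

Orientations are given as a unit quaternion [w, x, y, z].
In Python, from workcell import env, viewer gives the robot as it stands. The module is installed in compiled form; this text tells all that it offers.
- The arm moves only by the shell command python3 -m inch 'ROWS' [OPENING] [FORCE]. ROWS is JSON, a list of rows, each a list of 2 entries, a list of its own where there are three numbers: the shift along the tool's x, y, z in m, then the turn about the tool's z in degrees. In form: [[[tx, ty, tz], spin], ...]. A call has 1 to 5 rows; each row is the pose to reach, as a shift and turn from the pose measured when the call began, along the tool's axes at that moment; what a row does not reach only later rows make up. A row lasts 1/12 s, in which the tool goes at most 41.7 mm and 7.16 degrees, less where a joint would pass 70% of its speed; a pose out of reach is approached as far as the arm can. A call with a gripper value outside its range is refused whole. OPENING is the closure, from 0 (fully open) to 1 (shut), set as the call begins (- or left out, the last holds). The fingers move at their own pace and stop on an object; FORCE is the grip in N (left out, the last holds). Time passes only in rows, so rows that repeat a pose let the fingers close. It gives the time, the measured TCP pose, the force and the opening at its end, in the units of the state.
- env.get_state(): the state, without advancing time (a new reading comes with each control period).
- viewer.read_camera(name): name is "scene" or "top"; returns a dict with "image" (400x640x3 uint8, red, green, blue), "depth" (400x640 float32, m along the optical axis (not along the pixel's ray), 0 where there is no reading), "vertical_fov" (degrees; the focal length in pixels is half the picture's height over the tangent of half this angle, whatever the lens; pixels are square), "cx", "cy" (the principal point, pixels), "R" (3x3) and "t" (3): a world point X has camera coordinates R X + t. Camera axes: x right, y down, z forward; pixel columns grow to the right and rows downward; lengths in m; the calibration is good to about 2 mm. A picture is of the moment at which its call begins.
- env.hand_in(): hands the job in, once; it reports no verdict.
The state is a dict: "clock": time; "joint_pos": joint angles; "qvel": joint speeds; "tau": joint torques, N m; "tcp_pos": TCP position; "orientation": TCP orientation; "wrist_force": force on the tool from outside, world axes, zero at the start; "ft_torque": the same for the moment, N m; "finger_gap": finger opening in m.
Only numpy, scipy, OpenCV 4.12 (cv2) and the standard library are available. Lean on these libraries where they do the work, as an engineer would, in place of code of your own. Each camera call takes 0.05 s, during which the arm holds its last target. There are 200 camera calls.

TASK

Press the lid of the long wooden tool case fully shut, and only then swing that case's steel hasp over the catch on its lid until the hasp lies flat. Leave the hasp of the short case standing open as it is.

Things in the scene. Friction and masses are not known exactly. Their poses are not given: they have to be found in the camera images.
- long_pivot (a point): Hasp hinge centre on the long case: dark wood, fixed, 140 mm deep (x), 240 wide (y), 102 high with its 12 mm lid. Axes are the case's: z up, x outwards from the hasp's side (away from the robot), y along the hinge. The point is 105 mm above the bench, 3 mm above the shut lid's top, mid-width. From it the shut lid spans x -146 to -6 mm, y -120 to +120 mm.
- long_hasp (a joint): Long case's hasp, rad. Steel strap 77 mm long from the pivot, 30 wide (y), 4 thick; a slot 10 mm wide, 18 to 46 mm from the pivot, drops over the catch. 0: flat on the shut lid, pointing to -x of long_pivot; 1.57: upright; more: leaning out over +x. Starts at 1.9 to 2.3. Friction keeps it where it is left; about 1 N at its end moves it.
- long_lid (a joint): Long case's lid, rad; 0 shut, starts ajar at 0.25 to 0.45. Hinged along the case's edge nearest the robot (x = -146 mm, 15 mm below long_pivot); its edge on the hasp's side stands raised. The stiff hinge holds it where it is left; 1 to 3 N downwards near the raised edge closes it.
- long_catch (a point): Top of the long case's catch: a steel staple on the lid, 5 mm thick, 21 mm long (x), standing 14 mm above the lid. It moves with the lid; with the lid shut it lies 32 mm to -x of long_pivot and 11 mm above it. Press on the hasp's end beyond it (50 to 75 mm from the pivot), not on it.
- short_tip (a point): Centre of the free end of the short case's hasp, 74 mm from its hinge. That case is alike but only 150 mm wide, fixed, its lid already shut; its hasp, of the same make and size, stands open and moves as easily. To be left alone.

How it is judged:
By the outcome, as a careful person would: the job done as asked, in the order asked, and still so for the second after the job is handed in, with the robot touching nothing.
It also fails if it takes over 42 s, if anything falls off the work surface, if the arm or the gripper's body presses on something with over 40 N, if the wrist force passes 120 N, or if a joint passes its speed limit or range.

## Working session

There is one attempt and no reset: what is moved stays moved. The work goes in short steps, Python scripts to look and compute and a shell command to move; the robot and the scene stay as the last step left them, time stands still between calls to the robot, and variables do not carry over. Pictures are saved under pics/ and viewed, on a budget of 10 in all, crops included, one or two more only if the job needs it, and the job is handed in when it is done.

```bash
mkdir -p pics; cat > h.py <<'E'
import numpy as np, cv2
from workcell import env, viewer
def cam(n):
    c=viewer.read_camera(n); c['f']=200/np.tan(np.radians(c['vertical_fov'])/2); return c
def pt(c,u,v,d=None):
    d=c['depth'][int(round(v)),int(round(u))] if d is None else d
    X=np.array([(u-c['cx'])/c['f']*d,(v-c['cy'])/c['f']*d,d]); return c['R'].T@(X-c['t'])
E
python3 - <<'E'
from h import *
print(env.get_state(), env.grip_point_offset)
for n in ("scene","top"):
    c=cam(n); np.savez('pics/'+n,**c)
    cv2.imwrite(f'pics/{n}0.png',c['image'][:,:,::-1]); print(n,c['f'],c['R'],c['t'])
E
```

```text
{'clock': 0.0, 'joint_pos': array([1.17339326e+00, 3.14034145e-01, 4.49976278e-02, 1.30360438e+00,
       2.51071401e-05, 1.43118089e+00]), 'qvel': array([-0.00068499, -0.00046759, -0.00137686,  0.00050168, -0.00130599,
        0.00135095]), 'tau': array([-1.56023791e-03, -4.80629361e+01,  2.98530543e+01,  1.94664480e-02,
       -1.78776868e-04, -4.56460789e-07]), 'tcp_pos': array([0.14640562, 0.55552894, 0.2303973 ]), 'orientation': array([-2.56780806e-04,  1.28537170e-01,  9.91704263e-01, -8.85906854e-04]), 'wrist_force': array([-0.5176475 ,  0.498376  , -0.18715609]), 'ft_torque': array([ 0.05299455, -0.00211911,  0.00516059]), 'finger_gap': 0.08541215636560341} -0.0187
scene 378.76186574589605 [[ 0.83410814  0.5515914  -0.00324646]
 [ 0.33829285 -0.51619231 -0.78683127]
 [-0.43568515  0.65520412 -0.61715963]] [-0.40523222 -0.06171953  0.99793533]
top 434.4622016594004 [[ 0.01381098 -0.99985126 -0.01032988]
 [-0.98470341 -0.01180575 -0.17383847]
 [ 0.17369066  0.01257275 -0.98472   ]] [-0.00284742  0.51644195  0.73667704]
```

View pics/scene0.png

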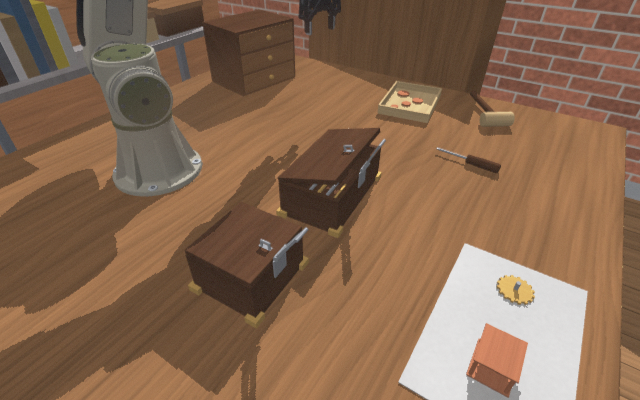

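View pics/top0.png

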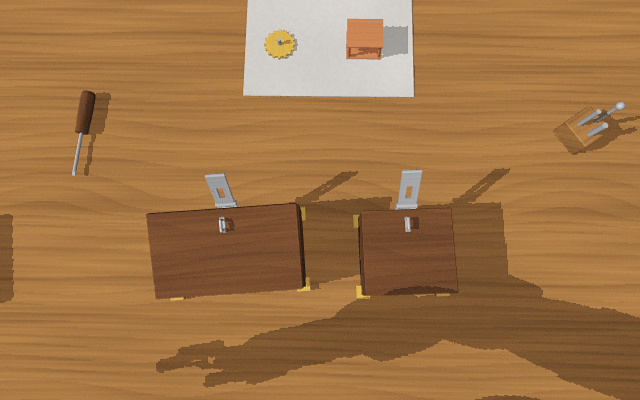

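The long case is at left in the top view (hasp hinge about (227,207), hasp tip (215,175), catch (223,225)); the short case is at right (hasp (408,190)). In the scene view the long lid is ajar. I'll enlarge both.

```bash
python3 - <<'E'
import cv2,numpy as np
a=cv2.imread('pics/top0.png')[160:310,135:320]; b=cv2.imread('pics/scene0.png')[115:255,265:400]
a=cv2.resize(a,None,fx=4,fy=4,interpolation=cv2.INTER_CUBIC); cv2.imwrite('pics/topc.png',a)
b=cv2.resize(b,None,fx=4,fy=4,interpolation=cv2.INTER_CUBIC); cv2.imwrite('pics/scenec.png',b)
E
```

```text
(no output)
```

View pics/topc.png

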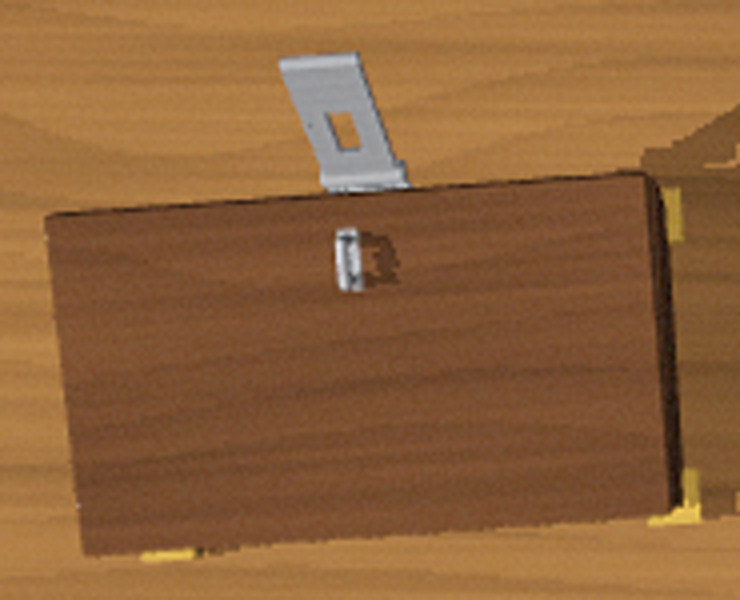

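View pics/scenec.png

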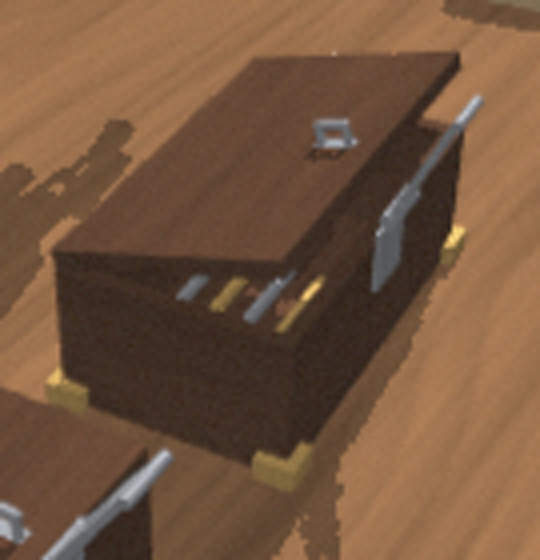

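The top crop shows the lid corners at crop (83,553), (672,513), (48,215), (645,173), the hasp tip at (280–358,58) and the hinge at (325–408,185). The scene crop confirms the lid's far edge is raised and the hasp leans outwards.

```bash
cat >> h.py <<'E'
def ray(c,u,v,z):
    o=-c['R'].T@c['t']; d=c['R'].T@np.array([(u-c['cx'])/c['f'],(v-c['cy'])/c['f'],1]); return o+d*(z-o[2])/d[2]
E
python3 - <<'E'
from h import *
c=dict(np.load('pics/top.npz')); P=lambda x,y:(135+x/4,160+y/4)
np.set_printoptions(precision=4,suppress=True)
for n,q in dict(nl=(88,545),nr=(665,506),fl=(56,222),fr=(638,181),tipL=(290,70),tipR=(352,62),hmid=(345,150),hing=(370,180),catch=(349,260)).items(): print(n,pt(c,*P(*q)))
a=ray(c,*P(83,553),.102);b=ray(c,*P(672,513),.102);print(a,b,b-a,np.linalg.norm(a-b))
# lid plane fit
pts=[]
for x in range(110,620,20):
  for y in range(300,490,15): pts.append(pt(c,*P(x,y)))
pts=np.array(pts);m=pts.mean(0);n=np.linalg.svd(pts-m)[2][2];n*=np.sign(n[2]);print('n',n,'tilt',np.arccos(n[2]),'yaw',np.degrees(np.arctan2(-n[1],-n[0])))
# hasp points
s=dict(np.load('pics/scene.npz'))
for n,q in dict(tip=(480,100),mid=(440,155),short_tip=(168,455)).items(): print(n,pt(s,265+q[0]/4,115+q[1]/4))
for q in [(412,178),(402,197),(416,180)]: print('short',pt(c,*q))
E
```

```text
nl [0.3589 0.2725 0.1004]
nr [0.3777 0.0391 0.1018]
fl [0.4849 0.2801 0.1398]
fr [0.5042 0.0503 0.1395]
tipL [0.54  0.182 0.171]
tipR [ 0.3806 -0.006   0.8152]
hmid [0.519  0.172  0.1211]
hing [0.5091 0.1643 0.1077]
catch [0.4721 0.1648 0.133 ]
[0.3558 0.2737 0.102 ] [0.3749 0.0362 0.102 ] [ 0.0192 -0.2375  0.    ] 0.23827150167263905
n [-0.9986 -0.0074  0.0523] tilt 1.5184537840863044 yaw 0.42539555968100284
tip [0.544  0.1856 0.1725]
mid [0.499  0.2503 0.0898]
short_tip [ 0.5543 -0.1154  0.1668]
short [ 0.5459 -0.1325  0.1583]
short [ 0.5227 -0.1223  0.1241]
short [ 0.544  -0.1396  0.1533]
```

```bash
python3 -m inch '[[[0,0,0],-7],[[0,0,0],-14],[[0,0,0],-19.4],[[0,0,0],-19.4]]' 1 60
cat > w.py <<'E'
from h import *
from scipy.spatial.transform import Rotation as Ro
np.set_printoptions(precision=4,suppress=True)
Rc=Ro.from_euler('z',np.arctan2(.0192,.2375)).as_matrix(); piv=np.array([.511,.1668,.105])
def where():
    s=env.get_state(); q=s['orientation']; T=Ro.from_quat(q[[1,2,3,0]]).as_matrix()
    print('t',s['clock'],'case mm',Rc.T@(s['tcp_pos']-piv)*1e3,'F',s['wrist_force'],'gap',s['finger_gap']); print('tool axes in case\n',Rc.T@T)
if __name__=='__main__': where()
E
python3 w.py
```

```text
clock: 0.43
tcp_pos: [0.1463, 0.5553, 0.23]
orientation: [-0.001, -0.042, 0.999, -0.001]
wrist_force: [-0.5, -0.6, 0.1]
finger_gap: 0.0391
t 0.4333 case mm [-332.2153  416.6057  124.9565] F [-0.5027 -0.6265  0.1053] gap 0.03911914902979593
tool axes in case
 [[-1.     -0.0025 -0.0012]
 [-0.0024  1.     -0.0025]
 [ 0.0013 -0.0024 -1.    ]]
```

```bash
python3 -m inch '[[[-27,-30,0],0],[[-54,-60,0],0],[[-81,-90,0],0],[[-108,-120,0],0],[[-135,-150,0],0]]' >/dev/null
python3 -m inch '[[[-27,-30,0],0],[[-54,-60,0],0],[[-81,-90,0],0],[[-108,-120,0],0],[[-135,-150,0],0]]' | head -2; python3 w.py
```

```text
clock: 1.27
tcp_pos: [0.4506, 0.2679, 0.2308]
t 1.2667 case mm [-52.0797 105.6894 125.8251] F [-0.2538  1.6292 -0.6401] gap -2.6458216087399547e-05
tool axes in case
 [[-1.      0.0031 -0.0016]
 [ 0.0031  1.     -0.0026]
 [ 0.0016 -0.0027 -1.    ]]
```

I typed those rows in mm instead of m. The per-row cap limited the motion, and the direction was right, so nothing was touched. I'll use metres from here.

```bash
python3 -m inch '[[[-0.022,-0.025,0],0],[[-0.022,-0.025,0.03],0],[[-0.022,-0.025,0.06],0],[[-0.022,-0.025,0.075],0],[[-0.022,-0.025,0.075],0]]' >/dev/null; python3 w.py
```

```text
t 1.6833 case mm [-32.9534  79.1938  46.7677] F [-1.068  -0.4555 -0.6954] gap -0.00010580384306457444
tool axes in case
 [[-0.9999  0.0068 -0.0091]
 [ 0.0068  1.     -0.0044]
 [ 0.0091 -0.0045 -0.9999]]
```

```bash
python3 -m inch '[[[0,0,0.008],0],[[0,0,0.016],0],[[0,0,0.024],0],[[0,0,0.032],0],[[0,0,0.036],0]]' | grep -E "pos|force"; python3 -m inch '[[[0,0,0.003],0],[[0,0,0.006],0],[[0,0,0.009],0],[[0,0,0.012],0],[[0,0,0.012],0]]' | grep -E "pos|force"; python3 w.py
```

```text
tcp_pos: [0.4718, 0.2432, 0.1154]
wrist_force: [0.4, 0.9, 1.3]
tcp_pos: [0.4715, 0.2431, 0.103]
wrist_force: [0.3, -0.4, 0.5]
t 2.5167 case mm [-33.2331  79.2676  -2.0375] F [ 0.2564 -0.4068  0.5096] gap 0.0002873885598506719
tool axes in case
 [[-0.9999  0.0067 -0.0086]
 [ 0.0068  1.     -0.0042]
 [ 0.0086 -0.0042 -1.    ]]
```

```bash
for i in 1; do python3 -m inch '[[[0,0,0.001],0],[[0,0,0.002],0],[[0,0,0.003],0],[[0,0,0.003],0]]' | grep -E "pos|force"; done;  python3 -m inch '[[[0,0,0.001],0],[[0,0,0.002],0],[[0,0,0.002],0]]' | grep -E "pos|force"
```

```text
tcp_pos: [0.4715, 0.2432, 0.1019]
wrist_force: [-3.7, -1.4, 14.4]
tcp_pos: [0.4715, 0.2432, 0.1019]
wrist_force: [-4.1, -1.7, 16.3]
```

```bash
python3 -m inch '[[[0,0,-0.03],0],[[0,0,-0.07],0],[[0,0,-0.11],0],[[0,0,-0.12],0]]' >/dev/null; python3 -m inch '[[[-0.025,-0.02,0],0],[[-0.05,-0.04,0],0],[[-0.075,-0.06,0],0],[[-0.098,-0.079,0],0],[[-0.098,-0.079,0],0]]' >/dev/null; python3 - <<'E'
from w import *
where()
c=cam('scene'); a=cv2.resize(c['image'][60:320,180:440,::-1],None,fx=2.3,fy=2.3,interpolation=cv2.INTER_CUBIC); cv2.imwrite('pics/s1.png',a)
E
```

```text
t 3.85 case mm [ 70.4263  -2.7065 121.645 ] F [ 0.174  -0.1487 -0.254 ] gap -4.953408207702416e-06
tool axes in case
 [[-0.9999  0.0106  0.0019]
 [ 0.0106  0.9999 -0.0032]
 [-0.002  -0.0031 -1.    ]]
```

View pics/s1.png

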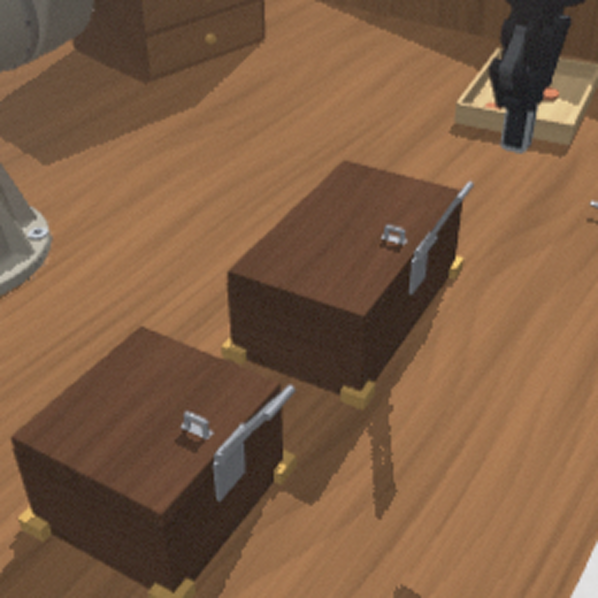

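The picture shows the lid flush, with the hasp of the long case still leaning out (tip near crop (470,185)) and the short hasp untouched. Next I swing the hasp from outside.

```bash
python3 -m inch '[[[0,0.003,0.03],0],[[0,0.003,0.06],0],[[0,0.003,0.082],0],[[0,0.003,0.082],0]]' |grep -E "force"; python3 w.py|head -1;  python3 -m inch '[[[0.016,0,0],0],[[0.032,0,0],0],[[0.048,0,0],0],[[0.064,0,0],0],[[0.080,0,0],0]]' |grep force; python3 w.py
```

```text
wrist_force: [0.4, -0.1, -0.3]
t 4.2333 case mm [63.5386  2.1213 33.9757] F [ 0.4255 -0.1041 -0.2541] gap 8.310030321183509e-05
wrist_force: [0.9, 0.3, -0.4]
t 4.65 case mm [-16.9501   3.4865  36.3405] F [ 0.9086  0.2821 -0.381 ] gap -8.898102458487775e-06
tool axes in case
 [[-0.9999  0.0082 -0.009 ]
 [ 0.0082  1.     -0.0022]
 [ 0.009  -0.0023 -1.    ]]
```

```bash
python3 -m inch '[[[0.010,-0.002,0],0],[[0.020,-0.003,0],0],[[0.028,-0.003,0.004],0],[[0.035,-0.003,0.012],0],[[0.035,-0.003,0.012],0]]' |grep force; python3 w.py|head -1;  python3 -m inch '[[[0.003,0,0.004],0],[[0.006,0,0.009],0],[[0.008,0,0.013],0],[[0.008,0,0.013],0]]' |grep force; python3 - <<'E'
from w import *
where()
c=cam('scene'); a=cv2.resize(c['image'][60:320,180:440,::-1],None,fx=2.3,fy=2.3,interpolation=cv2.INTER_CUBIC); cv2.imwrite('pics/s2.png',a)
E
```

```text
wrist_force: [-1.1, 0.2, -0.2]
t 5.0667 case mm [-54.3186   0.9855  23.9582] F [-1.0807  0.1943 -0.1891] gap 0.00011712585490900172
wrist_force: [-0.1, -0.4, 0.4]
t 5.4 case mm [-63.3195   0.9669  10.0536] F [-0.1496 -0.3628  0.4224] gap -0.0001361619586898175
tool axes in case
 [[-0.9999  0.0076 -0.0132]
 [ 0.0077  1.     -0.0024]
 [ 0.0132 -0.0025 -0.9999]]
```

View pics/s2.png

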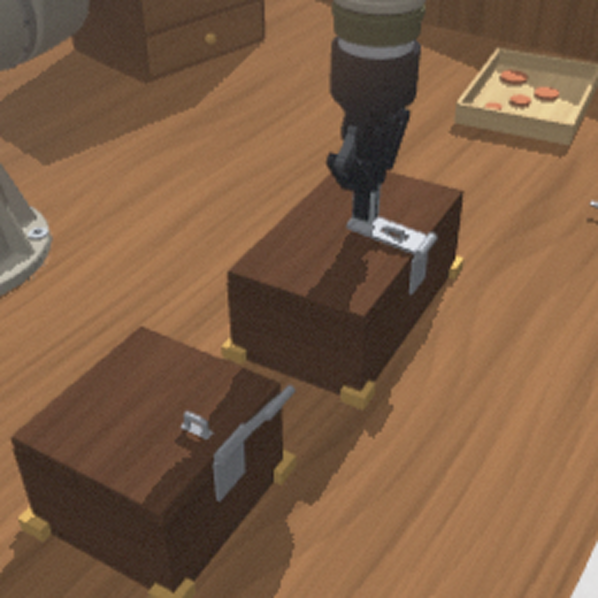

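The hasp is nearly down (strap at crop (350–435,235)), with the catch visible in its slot. I'll press the rest of the way, watching force.

```bash
python3 -m inch '[[[-0.001,0,0.003],0],[[-0.002,0,0.006],0],[[-0.002,0,0.008],0],[[-0.002,0,0.008],0]]' |grep force; python3 w.py|head -1;  python3 -m inch '[[[0,0,0.002],0],[[0,0,0.003],0],[[0,0,0.003],0]]' |grep force; python3 w.py|head -1
```

```text
wrist_force: [-1.2, -0.0, 0.1]
t 5.7833 case mm [-61.1915   0.848    1.8454] F [-1.1797 -0.0237  0.0857] gap -0.00018473384478281696
wrist_force: [-5.3, -1.4, 13.3]
t 6.0333 case mm [-60.9186   0.8794   0.7016] F [-5.2665 -1.4134 13.273 ] gap 0.00012587837235243174
```

```bash
python3 -m inch '[[[0,0,0.002],0],[[0,0,0.003],0],[[0,0,0.003],0]]' |grep -E 'force|pos'; python3 -m inch '[[[0,0,-0.01],0],[[0,0,-0.04],0],[[0,0,-0.08],0],[[0,0,-0.12],0],[[0,0,-0.13],0]]' >/dev/null;  python3 -m inch '[[[0,0.04,0],0],[[0,0.08,0],0],[[0,0.12,0],0],[[0,0.16,0],0],[[0,0.16,0],0]]' >/dev/null; python3 - <<'E'
from w import *
where()
c=cam('scene'); a=cv2.resize(c['image'][100:330,180:410,::-1],None,fx=2.6,fy=2.6,interpolation=cv2.INTER_CUBIC); cv2.imwrite('pics/s3.png',a)
t=cam('top'); o=np.load('pics/top.npz')
Z=np.zeros((400,640,3))
h={}
for xx in (-72,-65,-58,-50,-12):
  X=piv+Rc@np.array([xx,6,1])/1e3; p=t['R']@X+t['t']; u=t['f']*p[0]/p[2]+t['cx']; v=t['f']*p[1]/p[2]+t['cy']; print(xx,(Rc.T@(pt(t,u,v)-piv))*1e3)
for xx in (-140,-100,-15):
  X=piv+Rc@np.array([xx,60,-3])/1e3; p=t['R']@X+t['t']; u=t['f']*p[0]/p[2]+t['cx']; v=t['f']*p[1]/p[2]+t['cy']; print('lid',xx,(Rc.T@(pt(t,u,v)-piv))*1e3)
s=slice(165,215),slice(390,430); print('short depth change',np.abs(t['depth'][s]-o['depth'][s]).max())
E
```

```text
tcp_pos: [0.4502, 0.1628, 0.1055]
wrist_force: [-8.1, -1.1, 22.6]
t 7.1167 case mm [-55.9593 167.3841 135.7446] F [-0.4961  0.28    0.338 ] gap 0.00012543884019628062
tool axes in case
 [[-1.      0.0016 -0.0009]
 [ 0.0016  1.      0.0012]
 [ 0.0009  0.0012 -1.    ]]
-72 [-72.2466   5.4244   3.4336]
-65 [-64.8664   6.284   -0.2008]
-58 [-58.17     5.6678   2.4043]
-50 [-49.921    6.1411   0.4035]
-12 [-12.0799   5.8984   1.4295]
lid -140 [-139.9997   60.0164   -3.0527]
lid -100 [-99.8644  60.6852  -5.2036]
lid -15 [-15.0606  59.8958  -2.6648]
short depth change 0.83996695
```

View pics/s3.png

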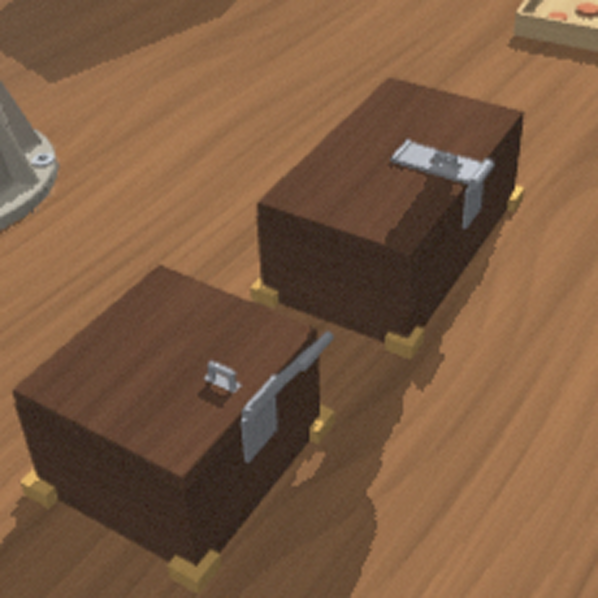

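The long hasp lies flat with the catch standing through its slot (crop (445,158)). The short hasp still stands open (tip (330,338)).

```bash
python3 -m inch '[[[0,0,0],0],[[0,0,0],0],[[0,0,0],0]]' | grep -E "clock|force"; python3 -c "
from workcell import env
print(abs(env.get_state()['qvel']).max()); env.hand_in()"
```

```text
clock: 7.47
wrist_force: [-0.2, -0.6, -0.2]
0.005536603876252922
the job is handed in; nothing more can be done
```

The long case's lid is shut and its hasp now lies flat over the catch. I handed the job in at about 7.5 s, with the arm clear of everything.

- **Lid:** I pressed it down beside the hasp with the closed fingers until it stopped hard at z = 0.102 m, at about 16 N. The next picture showed it flush. A later depth check put the lid within about 2 mm of its shut height.
- **Hasp:** I swung it over from outside and pressed its end, about 61 mm from the pivot, until it stopped at up to about 23 N. The strap's top measured about 1 mm above the pivot, as expected when flat, give or take about 2.5 mm of depth noise. The last picture showed it flat with the catch through the slot.
- **Short hasp:** It was not touched and looks unchanged in the last picture. An automatic depth comparison around it gave a 0.84 m maximum difference. I took that as missing depth readings and did not check further, so only the picture supports this.
- **Slip:** Two early move calls in free space were typed in mm instead of m. The per-row limit held them to a safe move in the intended direction, and nothing was touched.

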